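# Set the tape dispenser to the yellow job and feed a strip

### The arm

A 6-joint arm with a two-finger parallel gripper is mounted at the origin on the work surface. World frame = base frame: x ahead of the robot, y to its left, z up, the work surface at z = 0. Lengths are in m, angles in rad, forces in N, time in s.
With the tool pointing down it reaches from about 0.4 to 0.925 m from the base axis. Payload 12.5 kg.
Tool frame: the origin (TCP) lies on the centre line of the jaws, within the pads' length; the fingertips stand 22 mm ahead of it and the grasp point (between the pads) lies 3 mm ahead of it; z points along the fingers, y is the line along which they close (so a half turn about z gives the same grasp; the last joint's range is limited). The gripper opens to 95 mm and grips with 3 to 60 N. Pads are 20 mm wide; open, the fingers measure 119 mm over their backs; the gripper's body (75 mm by 180 mm) begins 59 mm behind the grasp point.
Start: joints at [-1.41, 0.491, 1.559, -0, 1.092, -0.106], TCP at [0.165, -0.603, 0.237] pointing down, gripper open.
Joint ranges: [-3.1, 3.1], [-0.84, 2.19], [0.05, 2.79], [-1.13, 4.28], [0.06, 2.93], [-2.69, 2.69]. Speed limits (rad/s): [2.22, 2.22, 2.79, 3.14, 3.14, 3.14].

### API

Orientations are given as a unit quaternion [x, y, z, w].
In Python, from workcell import manip gives the robot as it stands.
- The arm moves only by the tool drive_tool, never from a script. Its argument "plan" is a list of rows, each a list of 6 numbers: the shift along the tool's x, y, z in cm, then the turn, a rotation vector about the tool's x, y, z in rad. A call has 1 to 12 rows; each row is the pose to reach, as a shift and turn from the pose commanded when the call began, along the tool's axes at that moment; what a row does not reach only later rows make up. A row lasts 1/8 s, in which the tool goes at most 62.5 mm and 10.7 degrees, less where a joint would pass 70% of its speed; a pose out of reach is approached as far as the arm can. A call with a gripper value outside its range is refused whole. "gripper" is the opening, from 0 (shut) to 1 (fully open), set as the call begins (left out, the last holds). The fingers move at their own pace and stop on an object; "newtons" is the grip in N (left out, the last holds). Time passes only in rows, so rows that repeat a pose let the fingers close. It gives the time, the measured TCP pose, the force, the opening and the grip force at its end, in the units of the state.
- manip.observe(): the state, without advancing time (a new reading comes with each control period).
- manip.grab_frame(name): name is "scene" or "side" or "wrist"; returns (picture, depth): 480x640x3 uint8, blue, green, red; 480x640 float32, m along the optical axis (not along the pixel's ray), 0 where there is no reading.
- manip.camera_info(name): a dict with "mtx" (3x3 intrinsics, pixels), "T" (4x4, takes a point from camera to world coordinates); the wrist camera has in their place "T_tool_cam" (4x4, takes a point from camera to tool coordinates, whose origin is the TCP and whose axes are the flange's). Camera axes: x right, y down, z forward; pixel columns grow to the right and rows downward; lengths in m; the calibration is good to about 2 mm. A picture is of the moment at which its call begins: read the wrist's pose just before it. camera_info takes no time and is no camera call.
- manip.job_done(): hands the job in; it is judged then, once.
Trained networks look in the newest picture that a camera, given by its name, has taken for a name from the list of things; names that differ only in an ending like _2 or _b are one class to them, and where a whole thing is asked for, a point or a joint stands for the part that bears it (a point fixed in the world has none). Each returns a list of dicts, best first, with "confidence" (0 to 1); they miss things now and then, are a little off and sometimes report something else, mostly with a low value. They report only what shows in the picture. A call takes as long as a camera call.
- manip.search_frame(camera, query): "at" ([x, y, z] in m, in world coordinates, good to about 4 mm: the middle of the surface that is visible of it).
The state is a dict: "t": time; "joints": joint angles; "qvel": joint speeds; "joint_torque": joint torques, N m; "tool_pos": TCP position; "orientation": TCP orientation; "ft_force": force on the tool from outside, world axes, zero at the start; "wrist_torque": the same for the moment, N m; "width": finger opening in m; "grasp_force": force on a finger pad.
Only numpy, scipy, OpenCV 4.12 (cv2) and the standard library are available. Lean on these libraries where they do the work, as an engineer would, in place of code of your own. Each camera call takes 0.05 s, during which the arm holds its last target. There are 200 camera calls.

### The job

On the packing bench's tape dispenser, gently push the orange tab sideways with the fingertips to turn the selector round until the tab points at the middle of the yellow mark. Then press the white feed button right down and let it come up again, with the selector still at yellow. Only push and press, never press the button while the selector is elsewhere, and leave the mug, the tape roll and the tape measure where they stand.

Things in the scene. Friction and masses are not known exactly. Their poses are not given: they have to be found in the camera images.
- dispenser: tape dispenser fixed to the bench: grey box 220 (x) by 440 mm (y) with a flat white top panel 90 mm above the table. Origin on the table straight below the selector's vertical axis, at the box's centre; x to its rear (away from the robot at yaw 0), y left, z up. A blue-cheeked tape reel stands out of its left end (y = 134 to 210 mm), 148 mm above the table. It carries selector and button
- selector (a joint): angle in rad of the round selector about its vertical axis: 0 when the tab points along the dispenser's +x, positive counter-clockwise seen from above; end stops at -2.0 and 2.0. No clicks: it turns against light friction (about 2 N of push at the tab) and stays where it is left. It starts within 0.25 of 0; the marks are at -1.571, -0.785, 0.785 and 1.571
- tab (a point): centre of the top of the orange tab, 45 mm above the panel (135 mm above the table) and 55 mm from the selector's axis. The tab is an upright fin on the rim of the selector's black hub, pointing outwards: 8 mm thick (the way it is pushed), from 38 to 72 mm from the axis, from 2 to 45 mm above the panel. The hub is 84 mm across, 11 mm high
- tab_aim (a point): the point the tab points at: on the line from the axis through the tab, 85 mm from the axis, 3 mm above the panel (nothing is there itself, only a point that turns with the selector)
- mark_yellow: the yellow job mark: a flat yellow disc, 26 mm across and 3 mm high, stuck on the panel, its centre 85 mm from the selector's axis; origin at the centre of its underside, 90 mm above the table. The four marks may be in any order
- mark_red: the red job mark: a flat red disc, 26 mm across and 3 mm high, stuck on the panel, its centre 85 mm from the selector's axis; origin at the centre of its underside, 90 mm above the table. The four marks may be in any order
- mark_blue: the blue job mark: a flat blue disc, 26 mm across and 3 mm high, stuck on the panel, its centre 85 mm from the selector's axis; origin at the centre of its underside, 90 mm above the table. The four marks may be in any order
- mark_green: the green job mark: a flat green disc, 26 mm across and 3 mm high, stuck on the panel, its centre 85 mm from the selector's axis; origin at the centre of its underside, 90 mm above the table. The four marks may be in any order
- feed_button_top (a point): centre of the top of the round white feed button, 32 mm across, its top 22 mm above the panel, in a black housing on the panel, 160 mm to the right of the selector's axis (dispenser's -y)
- feed_button (a joint): how far the feed button is pressed (m): 0 up, 0.006 fully down, which takes 5 N straight down; it springs back up
- mug: white mug, 80 mm across, 85 mm high, handle at its +y, right of the dispenser; origin at the centre of its underside. Bystander: leave it where it stands.
- tape_roll: lying brown roll of tape, 100 mm across, hole 76 mm, 48 mm high, behind the dispenser; origin at the centre of its underside. Bystander: leave it where it stands.
- measure: orange and black tape measure, 70 x 40 x 62 mm high, left of the dispenser; origin at the centre of its underside. Bystander: leave it where it stands.

How it is judged:
On the way, in this order (a step that is already met when the one before it is completed fails the run):
1. the tab points at the yellow mark and the selector is still (horizontal distance between tab_aim and mark_yellow below 0.01 m and velocity of joint selector between -0.1 and 0.1 rad/s), for 0.3 s.
2. the feed button is pressed right down with the tab at yellow (horizontal distance between tab_aim and mark_yellow below 0.01 m and value of joint feed_button above 0.0045 m), for 0.05 s.
At the end, for the whole second after the job is handed in: The tab's aim point is within 10 mm (horizontally) of the middle of the yellow mark (about 6.7 degrees of turn), and the feed button, pressed at least 4.5 mm after the selector was set, is up again (horizontal distance between tab_aim and mark_yellow below 0.01 m and value of joint feed_button below 0.0015 m); the robot touches nothing.
It fails at once if the feed button is pressed (over 3 mm) while the tab is more than 12 mm off the yellow mark (value of joint feed_button above 0.003 m and horizontal distance between tab_aim and mark_yellow above 0.012 m).
It fails at once if the dispenser, its tab or its button is pushed with more than 40 N (contact force between any of the fingers, the arm and dispenser above 40 N).
It fails at once if a bystander is lifted, or moved more than 20 mm (distance of any of mug, tape_roll, measure from where it was at the start of the episode above 0.02 m).
It also fails if it takes over 46 s, if anything falls off the work surface, if the arm or the gripper's body presses on something with over 40 N, if the wrist force passes 120 N, or if a joint passes its speed limit or range.

## Working session

There is one attempt and no reset: what is moved stays moved. The work goes in short steps, Python scripts to look and compute and a tool call to move; the robot and the scene stay as the last step left them, time stands still between calls to the robot, and variables do not carry over. Pictures are saved under pics/ and viewed, at most 10 in all, crops included, and the job is handed in when it is done.

Besides the shell and the picture viewer there is one more tool, called after "Request:" as name(argument=value, ...), one argument or row to a line, values as JSON. drive_tool: Moves the arm, as the interface text tells. Its arguments: {"type":"object","properties":{"plan":{"type":"array","items":{"type":"array","items":{"type":"number"}}},"gripper":{"type":"number"},"newtons":{"type":"number"}},"required":["plan"]}

```bash
mkdir -p pics && python3 - <<'E'
from workcell import manip
import cv2,numpy as np
np.set_printoptions(precision=4,suppress=True)
s=manip.observe();print(s['t'],s['tool_pos'],s['orientation'],s['width'])
for c in ['scene']:
    im,d=manip.grab_frame(c);cv2.imwrite(f'pics/{c}1.png',im)
    for q in ['tab','mark_yellow','mark_red','mark_blue','mark_green','feed_button_top','dispenser','mug']:
        print(c,q,[(np.round(r['at'],4),round(r['confidence'],2)) for r in manip.search_frame(c,q)][:2])
print(manip.camera_info('scene'))
E
```

```text
0.0 [ 0.1648 -0.6027  0.236 ] [ 0.9911  0.133  -0.     -0.0006] 0.09519064021576441
scene tab [(array([ 0.5604, -0.0739,  0.0967]), 0.74)]
scene mark_yellow [(array([0.5542, 0.017 , 0.0935]), 0.49)]
scene mark_red []
scene mark_blue []
scene mark_green [(array([ 0.601 , -0.1385,  0.0891]), 0.53)]
scene feed_button_top [(array([ 0.5359, -0.2307,  0.1116]), 0.44)]
scene dispenser [(array([ 0.6157, -0.0809,  0.094 ]), 0.6)]
scene mug [(array([ 0.5958, -0.3816,  0.0566]), 0.56)]
{'mtx': array([[545.7515,   0.    , 309.9902],
       [  0.    , 545.7515, 232.567 ],
       [  0.    ,   0.    ,   1.    ]]), 'T': array([[ 0.2817,  0.5711, -0.771 ,  1.5736],
       [ 0.9595, -0.1601,  0.2319, -0.2895],
       [ 0.009 , -0.8051, -0.5931,  0.8595],
       [ 0.    ,  0.    ,  0.    ,  1.    ]])}
```

View pics/scene1.png

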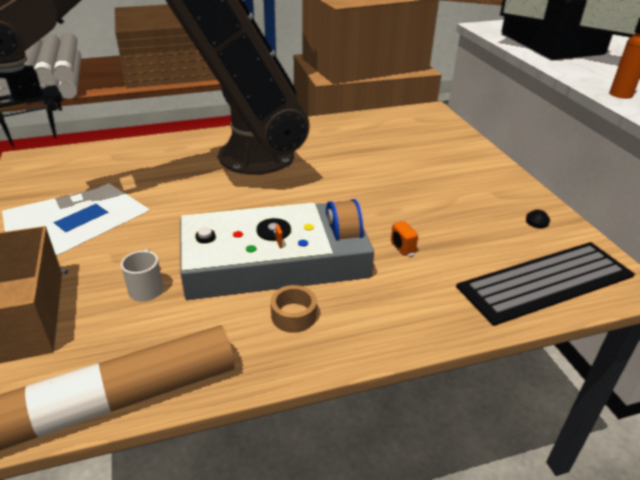

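The camera looks from the far side. Yellow is at (309,227) on the dispenser's +y side, red at (238,234), green at (251,249) and blue at (303,243). The tab is at (279,236), pointing roughly +x, and the button is at (205,235). Next I'll fit the dispenser pose from the marks.

```bash
cat > h.py <<'E'
import cv2,numpy as np
from scipy.optimize import least_squares
from workcell import manip
from scipy.spatial.transform import Rotation as R
np.set_printoptions(precision=4,suppress=True)
ANG={'yellow':1.571,'red':-1.571,'green':-.785,'blue':.785}
HUE={'yellow':(22,38),'green':(50,85),'blue':(105,130),'red':(172,186)}
def ray(K,T,uv,z):
    d=T[:3,:3]@np.linalg.solve(K,[*uv,1]); o=T[:3,3]; return o+d*(z-o[2])/d[2]
def pix(K,T,p):
    q=np.linalg.inv(T)@[*p,1]; q=K@q[:3]; return q[:2]/q[2]
def camT(c):
    i=manip.camera_info(c)
    if c!='wrist': return i['mtx'],i['T']
    s=manip.observe();T=np.eye(4);T[:3,:3]=R.from_quat(s['orientation']).as_matrix();T[:3,3]=s['tool_pos']
    return i['mtx'],T@i['T_tool_cam']
def marks(im,K,T,g,r=.03):
    hsv=cv2.cvtColor(im,cv2.COLOR_BGR2HSV).astype(int);out={}
    v,u=np.mgrid[:480,:640]
    for n,a in ANG.items():
        w=g[:2]+.085*np.array([np.cos(a+g[2]),np.sin(a+g[2])])
        c=pix(K,T,[*w,.093]);e=pix(K,T,[w[0],w[1]+r,.093]);rad=np.hypot(*(e-c))
        h=hsv[...,0]; lo,hi=HUE[n]; h2=np.where(h<10,h+180,h) if n=='red' else h
        m=(h2>=lo)&(h2<=hi)&(hsv[...,1]>130)&(hsv[...,2]>60)&(np.hypot(u-c[0],v-c[1])<rad)
        if m.sum()>8: out[n]=ray(K,T,(u[m].mean(),v[m].mean()),.093)[:2]
    return out
def fit(ms,g):
    f=lambda p:np.concatenate([p[:2]+.085*np.array([np.cos(ANG[n]+p[2]),np.sin(ANG[n]+p[2])])-m for n,m in ms.items()])
    s=least_squares(f,g);return s.x,np.abs(s.fun).max()
E
python3 - <<'E'
from h import *
im=cv2.imread('pics/scene1.png');K,T=camT('scene')
for n,p in dict(y=(309,227),r=(238,234),g=(251,249),b=(303,243)).items(): print(n,ray(K,T,p,.093))
ms={n:ray(K,T,p,.093)[:2] for n,p in dict(yellow=(309,227),red=(238,234),green=(251,249),blue=(303,243)).items()}
g,e=fit(ms,[.55,-.07,0]);print(g,e)
ms=marks(im,K,T,g);print(ms);print(fit(ms,g))
g=fit(ms,g)[0];c,s=np.cos(g[2]),np.sin(g[2])
print('button',g[:2]+.16*np.array([s,-c]))
E
```

```text
y [0.5548 0.0143 0.093 ]
r [ 0.5368 -0.1546  0.093 ]
g [ 0.6013 -0.1365  0.093 ]
b [ 0.6117 -0.0167  0.093 ]
[ 0.5462 -0.0704 -0.1007] 0.0012745188660201467
{'yellow': array([0.5525, 0.0135]), 'red': array([ 0.5354, -0.1559]), 'green': array([ 0.5978, -0.1368]), 'blue': array([ 0.6095, -0.0173])}
(array([ 0.5439, -0.0711, -0.0993]), np.float64(0.00016599397866240428))
button [ 0.528  -0.2304]
```

Request:
drive_tool(
  plan=[
    [46.3,-42.3,-8,0,0,0.37],
    [46.3,-42.3,-8,0,0,0.37],
    [46.3,-42.3,-8,0,0,0.37],
    [46.3,-42.3,-8,0,0,0.37],
    [46.3,-42.3,-8,0,0,0.37],
    [46.3,-42.3,-8,0,0,0.37],
    [46.3,-42.3,-8,0,0,0.37],
    [46.3,-42.3,-8,0,0,0.37],
    [46.3,-42.3,-8,0,0,0.37],
    [46.3,-42.3,-8,0,0,0.37],
    [46.3,-42.3,-8,0,0,0.37],
    [46.3,-42.3,-8,0,0,0.37],
  ],
  gripper=0,
  newtons=20,
)

```text
t: 1.95
tool_pos: [0.4997, -0.0727, 0.3164]
orientation: [0.999, -0.051, -0.0, 0.0]
ft_force: [0.5, -0.1, -1.1]
width: 0.001
grasp_force: 0.0
```

```bash
python3 - <<'E'
from h import *
s=manip.observe();print(s['t'],s['tool_pos'],s['orientation'],s['width'],s['joints'])
K,T=camT('wrist');print(manip.camera_info('wrist')['T_tool_cam'])
im,d=manip.grab_frame('wrist');cv2.imwrite('pics/w1.png',im);np.save('w1d.npy',d)
g=[.5439,-.0711,-.0993]
ms=marks(im,K,T,g);print(ms)
if len(ms)>1: print(fit(ms,g))
for q in ['tab','feed_button_top']: print(q,manip.search_frame('wrist',q)[:2])
E
```

```text
1.95 [ 0.4997 -0.0727  0.3164] [ 0.9987 -0.0509 -0.0002  0.0001] 0.0010008988441574983 [-0.2751  0.2398  1.7329 -0.0004  1.1693  1.3977]
[[ 0.0015 -0.9638 -0.2667  0.0753]
 [ 1.      0.0018 -0.0008 -0.0005]
 [ 0.0013 -0.2667  0.9638 -0.1479]
 [ 0.      0.      0.      1.    ]]
{'yellow': array([0.5525, 0.0159]), 'red': array([ 0.5359, -0.1527]), 'green': array([ 0.5913, -0.1306]), 'blue': array([ 0.6097, -0.0147])}
(array([ 0.5425, -0.0672, -0.1117]), np.float64(0.004191819877098268))
tab [{'at': [0.5454, -0.0721, 0.1004], 'confidence': 0.85}]
feed_button_top [{'at': [0.5995, -0.1338, 0.0928], 'confidence': 0.59}]
```

View pics/w1.png

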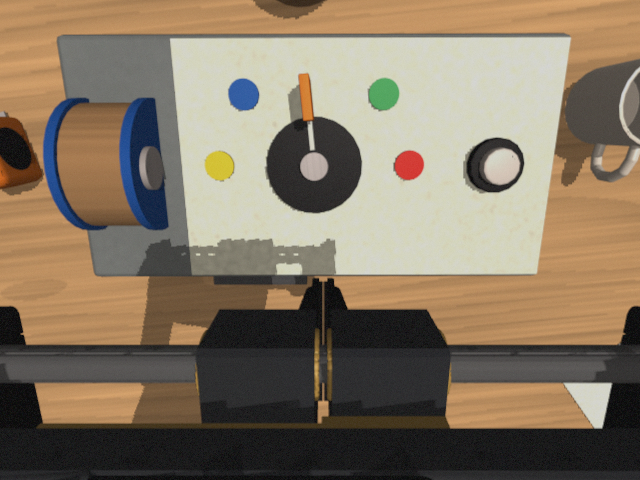

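The wrist view shows blue (243,94), yellow (220,165), green (383,94), red (408,165), hub (314,165), button (500,167), and the tab between (305,75) and (309,120). I'll work out the tab angle and refine the pose.

```bash
python3 - <<'E'
from h import *
im=cv2.imread('pics/w1.png');K,T=camT('wrist')
ms={n:ray(K,T,p,.093)[:2] for n,p in dict(yellow=(219.5,165.5),red=(408.5,165),green=(383.5,94),blue=(243.5,94)).items()}
g,e=fit(ms,[.5439,-.0711,-.0993]);print(g,e)
print('hub',ray(K,T,(314,165),.103))
hsv=cv2.cvtColor(im,cv2.COLOR_BGR2HSV).astype(int)
m=(hsv[...,0]>4)&(hsv[...,0]<18)&(hsv[...,1]>170)&(hsv[...,2]>100);v,u=np.mgrid[:480,:640];m&=(u>280)&(u<330)&(v>60)&(v<130)
print(m.sum(),u[m].min(),u[m].max(),v[m].min(),v[m].max())
t=m&(v<85)&(hsv[...,2]>180);print('tab outer top',ray(K,T,(u[m&(v<78)].mean(),76),.135))
for vv in (76,84,92,100,108,116): print(vv,u[m&(v==vv)].min(),u[m&(v==vv)].max(),end=' ')
for n,p in dict(a=(304.5,75),b=(307,100)).items():
    w=ray(K,T,p,.135)[:2]-g[:2];print(n,w,np.hypot(*w),np.arctan2(w[1],w[0])-g[2])
c,s=np.cos(g[2]),np.sin(g[2]);print('btn pred',g[:2]+.16*np.array([s,-c]),'btn seen',ray(K,T,(501,166),.112))
E
```

```text
[ 0.5435 -0.0699 -0.1017] 0.0005633184126150881
hub [ 0.5446 -0.0702  0.103 ]
471 299 313 74 120
tab outer top [ 0.6135 -0.0705  0.135 ]
76 299 308 84 300 309 92 301 310 100 301 311 108 302 311 116 303 312 a [ 0.0705 -0.0015] 0.0705453708341217 0.08053663319129203
b [ 0.0527 -0.0013] 0.052736555827676806 0.07618933301730635
btn pred [ 0.5273 -0.229 ] btn seen [ 0.5282 -0.2281  0.112 ]
```

Request:
drive_tool(
  plan=[
    [5,1,0,0,0,-0.08],
    [10.4,2,0,0,0,-0.08],
    [10.4,2,6,0,0,-0.08],
    [10.4,2,11,0,0,-0.08],
    [10.4,2,15,0,0,-0.08],
    [10.4,2,17.5,0,0,-0.08],
    [10.4,2,18.4,0,0,-0.08],
    [10.4,2,18.4,0,0,-0.08],
    [10.4,2,18.4,0,0,-0.08],
  ],
)

```text
t: 3.22
tool_pos: [0.6017, -0.1039, 0.1338]
orientation: [1.0, -0.012, 0.001, 0.0]
ft_force: [-0.3, 0.6, 0.1]
width: 0.0005
grasp_force: 0.0
```

```bash
cat > push.py <<'E'
# rows of tool shifts for pushing: from pose (heading phi0,pos) to tab angles, offset d behind tab centre plane, radius r
from h import *
import sys
def rows(phis,d,r=.058,A=(.544,-.0703)):
    s=manip.observe();Rm=R.from_quat(s['orientation']).as_matrix();h0=np.arctan2(Rm[1,0],Rm[0,0])
    for p in phis:
        w=np.array([A[0]+r*np.cos(p)+d*np.sin(p),A[1]+r*np.sin(p)-d*np.cos(p)])
        t=Rm.T@[*(w-s['tool_pos'][:2]),0]; print(np.round(t[:2]*100,2),round(h0-p,3))
E
python3 - <<'E'
from push import *
im,d=manip.grab_frame('wrist');cv2.imwrite('pics/w2.png',im)
print(manip.observe()['tool_pos'])
print('contact');rows([-.022],.016)
rows(np.linspace(.1,1.469,11),.016)
E
```

```text
[ 0.6017 -0.1037  0.1338]
contact
[-0.04 -1.62] -0.001
[ 0.11 -2.33] -0.123
[ 0.17 -3.15] -0.26
[ 0.12 -3.98] -0.397
[-0.04 -4.78] -0.534
[-0.31 -5.56] -0.671
[-0.68 -6.29] -0.808
[-1.15 -6.97] -0.945
[-1.71 -7.58] -1.082
[-2.34 -8.1 ] -1.219
[-3.04 -8.53] -1.356
[-3.8  -8.86] -1.492
```

View pics/w2.png

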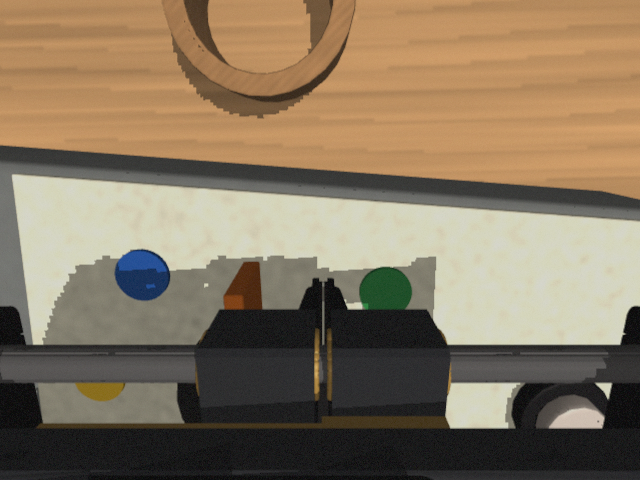

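The shut fingertips sit at (323,290), on the green side of the tab at (245,290), with clear space between them. Now I'll push, in two stages.

Request:
drive_tool(
  plan=[
    [0,-0.8,0,0,0,0],
    [0,-1.4,0,0,0,0],
    [0.05,-1.9,0,0,0,-0.06],
    [0.11,-2.4,0,0,0,-0.13],
    [0.17,-3.15,0,0,0,-0.26],
    [0.12,-3.98,0,0,0,-0.4],
    [-0.04,-4.78,0,0,0,-0.53],
    [-0.31,-5.56,0,0,0,-0.67],
    [-0.68,-6.29,0,0,0,-0.81],
    [-0.9,-6.65,0,0,0,-0.88],
    [-1.15,-6.97,0,0,0,-0.945],
    [-1.15,-6.97,0,0,0,-0.945],
  ],
)

```text
t: 4.78
tool_pos: [0.5914, -0.0329, 0.1328]
orientation: [0.896, 0.445, 0.0, 0.0]
ft_force: [0.1, 0.3, 0.1]
width: 0.0005
grasp_force: 0.0
```

```bash
python3 - <<'E'
from push import *
im,d=manip.grab_frame('scene');cv2.imwrite('pics/s2.png',cv2.resize(im[190:290,180:400],None,fx=3.5,fy=3.5,interpolation=cv2.INTER_CUBIC))
im,d=manip.grab_frame('wrist');cv2.imwrite('pics/w3.png',im)
s=manip.observe();print(s['tool_pos'],s['ft_force']);rows([.9,1.0,1.1,1.2,1.3,1.4,1.469],.016)
E
```

```text
[ 0.5914 -0.0332  0.1327] [ 0.4603 -0.5075  0.5458]
[-0.06  0.19] 0.021
[ 0.09 -0.39] -0.079
[ 0.17 -0.99] -0.179
[ 0.19 -1.59] -0.279
[ 0.16 -2.19] -0.379
[ 0.06 -2.78] -0.479
[-0.04 -3.19] -0.548
```

View pics/w3.png

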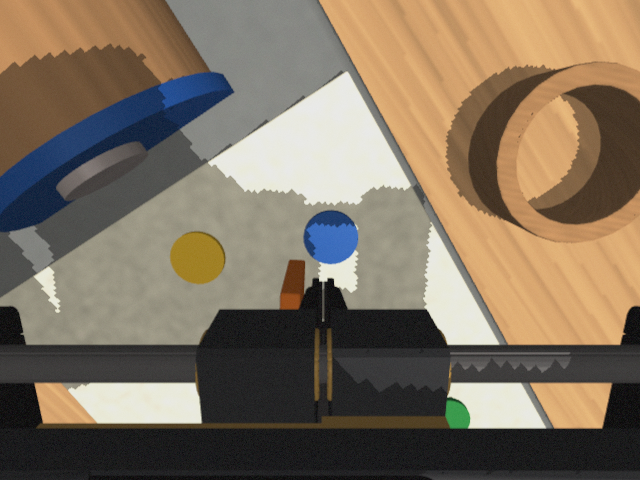

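View pics/s2.png

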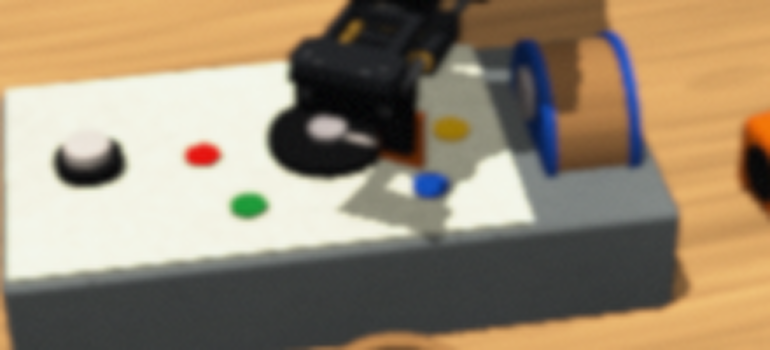

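```bash
python3 - <<'E'
from push import *
K,T=camT('wrist')
for uv,z in [((290.5,292),.135),((297,261),.092)]:
    w=ray(K,T,uv,z)[:2]-[.544,-.0703];print(np.hypot(*w),np.arctan2(w[1],w[0]))
print(ray(K,T,(197.5,257),.093)[:2]-[.544,-.0703],np.r_[.085*np.cos(1.469),.085*np.sin(1.469)])
E
```

```text
0.07398000673498883 0.8819743164755378
0.07235939575199496 0.8832801275209436
[0.0094 0.0866] [0.0086 0.0846]
```

Tab is now at 0.883 rad in the world frame, target about 1.468. The effective offset is 13 mm.

```bash
python3 - <<'E'
from push import *
rows([.9,1.0,1.1,1.2,1.3,1.38,1.43,1.46],.013)
E
```

```text
[-0.05 -0.11] 0.021
[ 0.06 -0.69] -0.079
[ 0.12 -1.28] -0.179
[ 0.11 -1.88] -0.279
[ 0.05 -2.47] -0.379
[-0.05 -2.93] -0.459
[-0.12 -3.22] -0.509
[-0.18 -3.39] -0.539
```

Request:
drive_tool(
  plan=[
    [0.06,-0.69,0,0,0,-0.08],
    [0.12,-1.28,0,0,0,-0.18],
    [0.11,-1.88,0,0,0,-0.28],
    [0.05,-2.47,0,0,0,-0.38],
    [-0.05,-2.93,0,0,0,-0.46],
    [-0.12,-3.22,0,0,0,-0.51],
    [-0.18,-3.39,0,0,0,-0.54],
    [-0.18,-3.39,0,0,0,-0.54],
  ],
)

```text
t: 5.88
tool_pos: [0.5634, -0.0144, 0.1327]
orientation: [0.745, 0.667, 0.0, 0.0]
ft_force: [1.0, 0.2, -0.0]
width: 0.0002
grasp_force: 0.6
```

```bash
python3 - <<'E'
from push import *
K,T=camT('wrist')
im,d=manip.grab_frame('wrist');cv2.imwrite('pics/w4.png',im)
print(manip.observe()['tool_pos'])
E
```

```text
[ 0.5634 -0.0144  0.1327]
```

View pics/w4.png

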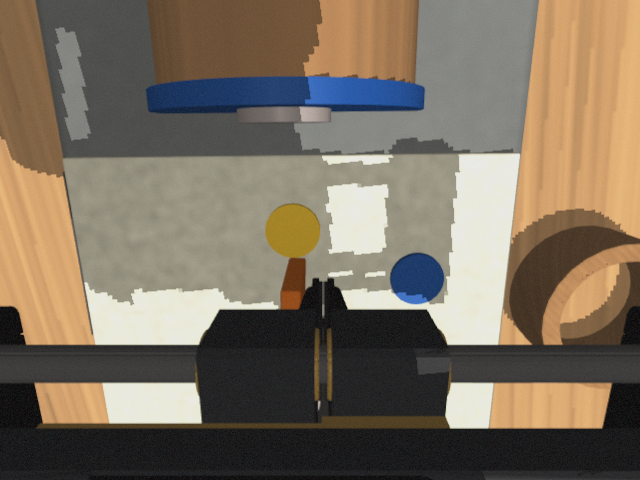

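Yellow is at (293,231). The tab's outer end is at (297,260) at the bottom and (290,291) at the top, so it points at yellow or very nearly. I'll check with numbers.

```bash
python3 - <<'E'
from push import *
K,T=camT('wrist')
for uv,z in [((290.5,291),.135),((297.5,260),.092),((293,231),.093)]:
    w=ray(K,T,uv,z)[:2]-[.544,-.0703];print(np.hypot(*w),np.arctan2(w[1],w[0]))
s=manip.observe();Rm=R.from_quat(s['orientation']).as_matrix();print(Rm[:,:2])
E
```

```text
0.07381414321088074 1.4458863587790154
0.07229020780909386 1.4439297621543608
0.08695052465490725 1.4679413118622888
[[ 0.1099  0.9939]
 [ 0.9939 -0.1099]
 [-0.0001  0.0001]]
```

2 mm off, good. I'll retreat and move over the button.

Request:
drive_tool(
  plan=[
    [0,1,0,0,0,0],
    [0,2.5,0,0,0,0],
    [0,2.5,-5,0,0,0],
    [0,2.5,-8,0,0,0],
    [-6,1.5,-8,0,0,0],
    [-12,0,-8,0,0,0],
    [-18,-1,-8,0,0,0],
    [-21.7,-1.2,-8,0,0,0],
    [-21.7,-1.2,-4,0,0,0],
    [-21.7,-1.2,-2,0,0,0],
    [-21.7,-1.2,-2,0,0,0],
    [-21.7,-1.2,-2,0,0,0],
  ],
)

```text
t: 7.42
tool_pos: [0.5283, -0.2291, 0.1533]
orientation: [0.745, 0.668, 0.0, 0.0]
ft_force: [-0.2, -0.3, 0.8]
width: 0.0004
grasp_force: 0.0
```

```bash
python3 - <<'E'
from push import *
im,d=manip.grab_frame('scene');cv2.imwrite('pics/s3.png',cv2.resize(im[190:290,180:400],None,fx=3.5,fy=3.5,interpolation=cv2.INTER_CUBIC))
K,T=camT('scene')
for a in (0,85): print(3.5*(pix(K,T,[.544+a*.001*np.cos(1.468),-.0703+a*.001*np.sin(1.468),.093])-[180,190]))
print(manip.observe()['tool_pos'])
E
```

```text
[327.6501 140.1641]
[450.5673 127.7926]
[ 0.5283 -0.229   0.1536]
```

View pics/s3.png

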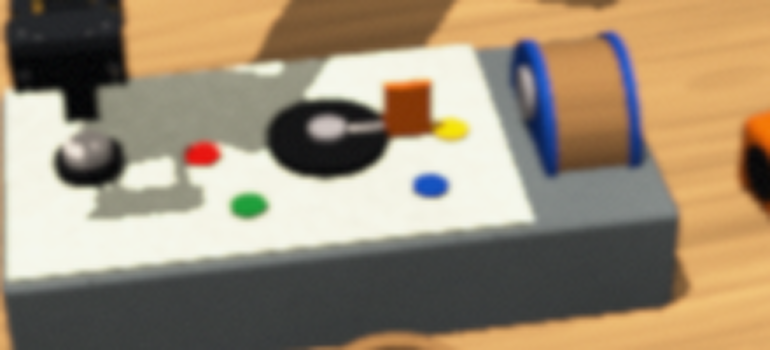

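The tab stands at (408,108), just in front of yellow at (451,129), with its line running through it. The fingers are above the button at (88,155). Now I'll press slowly.

Request:
drive_tool(
  plan=[
    [0,0,1,0,0,0],
    [0,0,1.7,0,0,0],
    [0,0,2.0,0,0,0],
    [0,0,2.2,0,0,0],
    [0,0,2.35,0,0,0],
    [0,0,2.35,0,0,0],
    [0,0,2.35,0,0,0],
  ],
)

```text
t: 8.35
tool_pos: [0.5277, -0.2287, 0.1293]
orientation: [0.745, 0.668, -0.0, -0.0]
ft_force: [-2.4, 2.7, 4.1]
width: 0.0004
grasp_force: 2.1
```

Request:
drive_tool(
  plan=[
    [0,0,0.05,0,0,0],
    [0,0,0.1,0,0,0],
    [0,0,0.1,0,0,0],
    [0,0,0.1,0,0,0],
  ],
)

```text
t: 8.85
tool_pos: [0.5277, -0.2287, 0.1283]
orientation: [0.745, 0.668, -0.0, -0.0]
ft_force: [-2.1, 3.2, 7.0]
width: 0.0004
grasp_force: 3.3
```

Request:
drive_tool(
  plan=[
    [0,0,0.04,0,0,0],
    [0,0,0.08,0,0,0],
    [0,0,0.08,0,0,0],
  ],
)

```text
t: 9.22
tool_pos: [0.5277, -0.2287, 0.1281]
orientation: [0.745, 0.668, 0.0, 0.0]
ft_force: [-4.5, 3.6, 13.6]
width: 0.0003
grasp_force: 7.0
```

The button has bottomed: the force rose steeply to 13.6 N with almost no further travel. Retreating.

Request:
drive_tool(
  plan=[
    [0,0,-0.5,0,0,0],
    [0,0,-2,0,0,0],
    [0,0,-6,0,0,0],
    [0,0,-12,0,0,0],
    [0,0,-12,0,0,0],
    [0,0,-12,0,0,0],
    [0,0,-12,0,0,0],
  ],
)

```text
t: 10.1
tool_pos: [0.5274, -0.2287, 0.2461]
orientation: [0.745, 0.668, -0.0, -0.001]
ft_force: [-0.3, -0.9, 0.6]
width: 0.0003
grasp_force: 0.0
```

```bash
python3 - <<'E'
from push import *
im,d=manip.grab_frame('scene');cv2.imwrite('pics/s4.png',cv2.resize(im[190:290,180:400],None,fx=3.5,fy=3.5,interpolation=cv2.INTER_CUBIC))
s=manip.observe();print(s['t'],s['tool_pos'],s['ft_force'])
E
```

```text
10.15 [ 0.5275 -0.2287  0.2461] [-0.5469  0.2719 -0.3569]
```

View pics/s4.png

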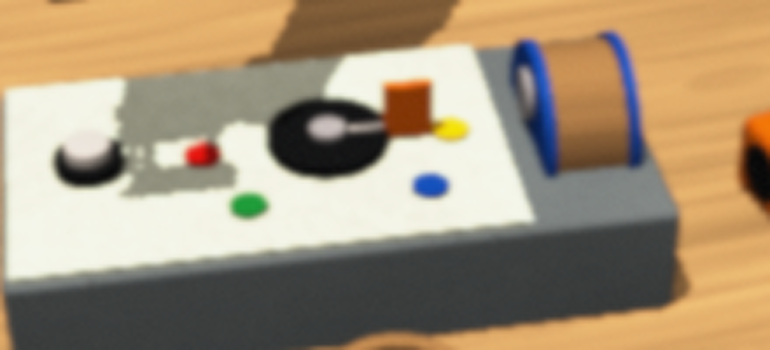

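The button is up again at (88,150), the tab still points at yellow, and the arm is clear.

```bash
python3 -c "
from workcell import manip
print(manip.job_done())"
```

```text
the job is handed in; nothing more can be done
None
```

The job is handed in at about 10 s of the 46 s allowed, verdict not shown: the tab points about 2 mm off the middle of yellow, the feed button was pressed down (13.6 N at the wrist) and came back up, and the arm is clear, with no contact seen with the mug, tape roll or tape measure.

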